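Fetch the wiper arm from behind the shelf bottles

ROBOT

A 6-joint arm with a two-finger parallel gripper is mounted at the origin on the work surface. World frame = base frame: x ahead of the robot, y to its left, z up, the work surface at z = 0. Lengths are in m, angles in rad, forces in N, time in s.
With the tool pointing down it reaches from about 0.275 to 0.725 m from the base axis. Payload 15.9 kg.
Tool frame: the origin (TCP) lies between the finger pads; the fingertips stand 8 mm ahead of it and the grasp point (between the pads) lies 11 mm behind it; z points along the fingers, y is the line along which they close (so a half turn about z gives the same grasp; the last joint's range is limited). The gripper opens to 85 mm and grips with 20 to 120 N. Pads are 22 mm wide; open, the fingers measure 114 mm over their backs; the gripper's body (76 mm by 85 mm) begins 54 mm behind the grasp point. The pads swing forward as they close: fully open they stand 13 mm farther back than shut.
Start: joints at [0, 0.213, -0.034, 1.323, 0, 1.571], TCP at [0.5, -0, 0.239] pointing down, gripper open.
Joint ranges: [-2.98, 2.98], [-0.74, 1.72], [-1.14, 1.35], [-2.1, 2.04], [-1.57, 1.44], [-3.14, 3.14]. Speed limits (rad/s): [1.89, 1.89, 2.39, 2.57, 3.14, 3.14].

INTERFACE

Orientations are given as a rotation vector (axis times angle).
In Python, from station import bot gives the robot as it stands. The module is installed in compiled form; this text tells all that it offers.
- The arm moves only by the tool step_arm, never from a script. Its argument "increments" is one flat list of numbers, 5 for each row, row after row: the closure, from 0 (fully open) to 1 (shut), then the shift along the tool's x, y, z in m, then the turn about the tool's z in degrees. A call has 1 to 8 rows; each row is the pose to reach, as a shift and turn from the pose commanded when the call began, along the tool's axes at that moment; what a row does not reach only later rows make up. A row lasts 1/8 s, in which the tool goes at most 62.5 mm and 10.7 degrees, less where a joint would pass 70% of its speed; a pose out of reach is approached as far as the arm can. A call with a gripper value outside its range is refused whole. The fingers move at their own pace and stop on an object; "squeeze" is the grip in N (left out, the last holds). Time passes only in rows, so rows that repeat a pose let the fingers close. It gives the time, the measured TCP pose, the force, the opening and the grip force at its end, in the units of the state.
- bot.state(): the state, without advancing time (a new reading comes with each control period).
- bot.get_image(name): name is "scene" or "side" or "wrist"; returns (picture, depth): 480x640x3 uint8, red, green, blue; 480x640 float32, m along the optical axis (not along the pixel's ray), 0 where there is no reading.
- bot.camera_model(name): a dict with "fovy" (degrees; the focal length in pixels is half the picture's height over the tangent of half this angle, whatever the lens; pixels are square), "cx", "cy" (the principal point, pixels), "distortion" ([k1, k2, p1, p2, k3] as OpenCV has them; the pictures are not rectified), "cam_to_world" (4x4, takes a point from camera to world coordinates). Camera axes: x right, y down, z forward; pixel columns grow to the right and rows downward; lengths in m; the calibration is good to about 2 mm. A picture is of the moment at which its call begins: read the wrist's pose just before it. camera_model takes no time and is no camera call; for the wrist camera it gives the pose at the moment of the call.
- bot.job_done(): hands the job in; it is judged then, once.
The state is a dict: "clock": time; "joint_positions": joint angles; "qvel": joint speeds; "joint_torque": joint torques, N m; "eef_pos": TCP position; "ee_rot": TCP orientation; "ft_force": force on the tool from outside, world axes, zero at the start; "torque": the same for the moment, N m; "gripper_width": finger opening in m; "grasp_force": force on a finger pad.
Only numpy, scipy, OpenCV 4.12 (cv2) and the standard library are available. Lean on these libraries where they do the work, as an engineer would, in place of code of your own. Each camera call takes 0.05 s, during which the arm holds its last target. There are 200 camera calls.

TASK

Clear the grey jug, the white funnel and the glass bottle off the rubber liner and stand all three on the plywood board, then take the chrome wiper arm that lay behind them and lay it flat in the long grey tray. Only after that put the jug, funnel and bottle back, each on the very spot where it stood at the start. Keep the three upright, set everything down gently without dropping it, and do not disturb the stack of plastic tiers or the glass jar.

Things in the scene. Friction and masses are not known exactly. Their poses are not given: they have to be found in the camera images.
- liner: Fixed black rubber shelf liner, flat, 170 (own x) x 330 (own y) x 3 mm thick, origin at the centre of its underside. At the start jug, funnel and bottle stand on it in a row along its y, about 100 mm apart, at its x = about -34 mm (the robot's side), in varying order; the wiper arm lies along its y behind them, at its x = about +33 mm.
- board: Fixed plywood board, the side area for the three cleared things; flat, 320 (own x, the long side, roughly along world x) x 110 (own y) x 6 mm thick, origin at the centre of its underside. It lies left or right of the liner and has room for three things in a row 100 mm apart along its x.
- tray: Fixed long open tray of grey plastic, 310 (own x) x 100 (own y) x 35 mm high outside, walls and floor 4 mm thick, origin at the centre of its underside, z up; target for the wiper arm; on the other side of the liner from the board.
- jug: Loose small closed grey plastic jug, upright, about 300 g, origin at the centre of its underside: body 62 (x) x 50 (y) mm up to 88 mm high, loop handle on its +x side reaching 48 mm from the axis (28 to 84 mm high), sloping shoulder, round black cap on the axis, 34 mm in diameter, from 102 to 126 mm high (its top). Grip the cap from above.
- funnel: Loose white plastic funnel standing mouth down, about 60 g, round, origin at the centre of its underside (the mouth): mouth 72 mm in diameter, cone up to 50 mm high, then a spout pointing up, 22 mm in diameter at 50 mm tapering to 18 mm at its top at 95 mm. Grip the spout from above.
- bottle: Loose amber glass bottle with a steel cap, upright, 250 g or so, round, origin at the centre of its underside: 50 mm in diameter up to 80 mm high, neck 26 mm at 98 to 106 mm, cap 30 mm in diameter from 106 to 128 mm high (total height 128 mm). Grip the cap from above.
- wiper_arm: Loose chrome rear wiper arm lying flat, about 220 g, 260 mm long along its x (-130 to +130), origin at mid-length on its underside, near its centre of mass. Round pivot head, 26 mm in diameter, 20 mm high, at the -x end; channel 14 mm wide (y) and 14 mm high from x = -110 to +30; then a bar 10 wide, 8 high, with a 16 mm wide hook end. Grip it across y at the origin.
- tiers: Bystander: loose stack of three white plastic tiers (open trays with grey rims), 108 x 158 x 101 mm high, beyond the liner; origin at the centre of its underside. Leave alone.
- jar: Bystander: loose clear glass jar with a steel lid, 66 mm in diameter, 85 mm high, beyond the liner; origin at the centre of its underside. Leave alone.

How it is judged:
By the outcome, as a careful person would: the job done as asked, in the order asked, and still so for the second after the job is handed in, with the robot touching nothing.
It also fails if it takes over 141 s, if anything falls off the work surface, if the arm or the gripper's body presses on something with over 40 N, if the wrist force passes 120 N, or if a joint passes its speed limit or range.

## Working session

There is one attempt and no reset: what is moved stays moved. The work goes in short steps, Python scripts to look and compute and a tool call to move; the robot and the scene stay as the last step left them, time stands still between calls to the robot, and variables do not carry over. Pictures are saved under pics/ and viewed, at most 14 in all, crops included, and the job is handed in when it is done.

Besides the shell and the picture viewer there is one more tool, called after "Call:" as a command line: name --argument value ..., lists and objects as JSON in quotes. step_arm: Moves the arm, as the interface text tells. Its arguments: {"type":"object","properties":{"increments":{"type":"array","items":{"type":"number"}},"squeeze":{"type":"number"}},"required":["increments"]}

```bash
mkdir -p pics
cat > h.py <<'E'
import numpy as np, cv2
from station import bot
def grab(n):
    m=bot.camera_model(n); p,d=bot.get_image(n); return p,d,m
def K(m):
    f=240/np.tan(np.radians(m['fovy'])/2); return np.array([[f,0,m['cx']],[0,f,m['cy']],[0,0,1]])
def ray(m,uv):
    uv=np.array(uv,float).reshape(-1,1,2)
    q=cv2.undistortPoints(uv,K(m),np.array(m['distortion'],float)).reshape(-1,2)
    T=np.array(m['cam_to_world']); return T[:3,3],np.c_[q,np.ones(len(q))]@T[:3,:3].T
def onz(m,uv,z):
    o,r=ray(m,uv); return o+r*((z-o[2])/r[:,2])[:,None]
def cloud(d,m):
    v,u=np.mgrid[0:480,0:640]; o,r=ray(m,np.c_[u.ravel(),v.ravel()])
    return (o+r*d.reshape(-1,1)).reshape(480,640,3)
def save(p,n): cv2.imwrite('pics/'+n,p[:,:,::-1])
E
python3 - <<'E'
from h import *
for n in ['scene','side','wrist']:
    p,d,m=grab(n); save(p,n+'0.png'); np.savez(n+'0.npz',p=p,d=d); print(n,m['fovy'],m['distortion'],np.round(m['cam_to_world'],3).tolist())
E
```

```text
scene 55.93843248659841 [-0.11375916  0.          0.          0.          0.        ] [[0.364, 0.741, -0.565, 1.104], [0.931, -0.278, 0.236, -0.222], [0.018, -0.612, -0.791, 0.766], [0.0, 0.0, 0.0, 1.0]]
side 42.96034540470103 [-0.07219262  0.          0.          0.          0.        ] [[0.878, -0.311, 0.365, 0.146], [-0.479, -0.595, 0.645, -0.853], [0.017, -0.741, -0.671, 0.917], [0.0, 0.0, 0.0, 1.0]]
wrist 69.23100437180605 [-0.00466457  0.          0.          0.          0.        ] [[1.0, 0.001, -0.002, 0.5], [0.0, -0.949, -0.314, 0.08], [-0.002, 0.314, -0.949, 0.373], [0.0, 0.0, 0.0, 1.0]]
```

View pics/scene0.png

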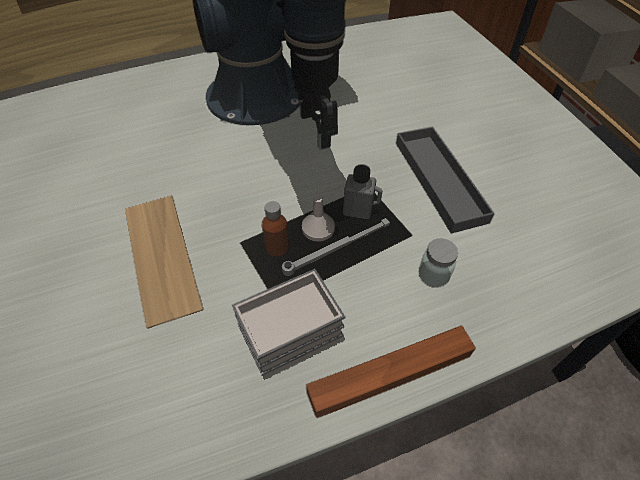

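View pics/side0.png

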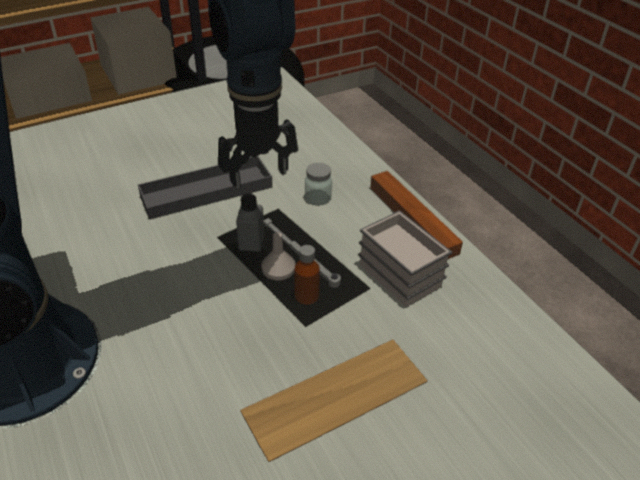

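View pics/wrist0.png

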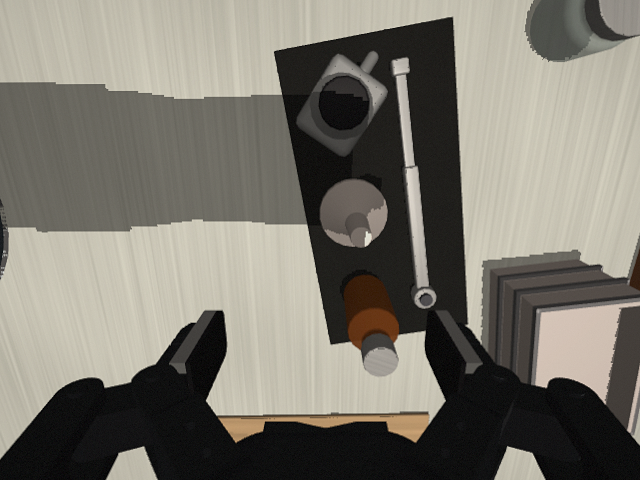

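The wrist view shows the jug cap at (343,100), the funnel spout at (362,236), the bottle cap at (380,360), and the wiper from its head (424,298) to its hook (401,66). The board lies at -y (bottom of the wrist view, left in the scene view) and the tray at +y. Next I measure all of these.

```bash
cat > meas.py <<'E'
from h import *
C={}
for n in ['scene','side','wrist']:
    z=np.load(n+'0.npz'); C[n]=(z['p'],cloud(z['d'],bot.camera_model(n)),bot.camera_model(n),z['d'])
def comp(mask,pts,mn=12):
    k,l,s,c=cv2.connectedComponentsWithStats(mask.astype(np.uint8))
    for i in range(1,k):
        if s[i,4]>=mn: q=pts[l==i]; print('  n',s[i,4],'px',c[i].round(0),'med',np.median(q,0).round(4),'mid',((q.min(0)+q.max(0))/2).round(4),'ext',np.ptp(q,0).round(3))
for n,(p,c,m,d) in C.items():
    w=(c[...,0]>.3)&(c[...,0]<.75)&(abs(c[...,1])<.35)&(d>0)
    print(n,'high'); comp(w&(c[...,2]>.120)&(c[...,2]<.14),c)
    print(n,'mid'); comp(w&(c[...,2]>.088)&(c[...,2]<.118),c)
hsv={n:cv2.cvtColor(C[n][0],cv2.COLOR_RGB2HSV) for n in C}
# board, liner, tray rim rectangles
for n in ['scene','side']:
    p,c,m,d=C[n]; h=hsv[n]
    def rect(mask,name,z):
        mask=cv2.morphologyEx(mask.astype(np.uint8),cv2.MORPH_OPEN,np.ones((3,3)))
        ct=max(cv2.findContours(mask,0,2)[0],key=cv2.contourArea)
        q=onz(m,ct.reshape(-1,2),z); r=cv2.minAreaRect((q[:,:2]*1000).astype(np.float32)); print(n,name,np.round(r[0],1),np.round(r[1],1),round(r[2],1), 'pxc',ct.reshape(-1,2).mean(0).round())
    rect((h[...,1]>70)&(h[...,0]>8)&(h[...,0]<25)&(h[...,2]>100)&(c[...,2]<.02)&(c[...,2]>-.02)&(c[...,1]<-.05)&(c[...,0]>.2)&(c[...,0]<.8),'board',.006)
    rect((c[...,2]>.026)&(c[...,2]<.045)&(c[...,1]>.12)&(c[...,0]>.2)&(c[...,0]<.8)&(d>0)&(h[...,2]<130),'trayrim',.035)
p,c,m,d=C['wrist']
print('liner c',onz(m,[[275,52],[452,17],[467,325],[331,343]],.003).round(4))
a=onz(m,[[424,298]],.023)[0];b=onz(m,[[401,66]],.011)[0];print('wiper',a.round(4),b.round(4),np.linalg.norm(a-b),'yaw',np.degrees(np.arctan2(b[1]-a[1],b[0]-a[0])))
print(onz(m,[[380,361]],.131),onz(m,[[362,237]],.098),onz(m,[[343,102]],.129))
from scipy.spatial.transform import Rotation as R
s=bot.state(); print(s); print(R.from_rotvec(s['ee_rot']).as_matrix().round(3))
E
python3 meas.py
```

```text
scene high
  n 189 px [361. 171.] med [0.5157 0.0943 0.1279] mid [0.5129 0.095  0.1257] ext [0.033 0.033 0.011]
  n 196 px [272. 208.] med [ 0.5501 -0.1051  0.1298] mid [ 0.5463 -0.1047  0.1266] ext [0.032 0.029 0.013]
scene mid
  n 402 px [360. 184.] med [0.5251 0.0878 0.0943] mid [0.5131 0.096  0.103 ] ext [0.067 0.067 0.03 ]
  n 77 px [318. 200.] med [ 0.533  -0.0066  0.0959] mid [ 0.5306 -0.0057  0.0941] ext [0.018 0.018 0.012]
  n 258 px [273. 221.] med [ 0.5579 -0.1071  0.0958] mid [ 0.5495 -0.1048  0.1029] ext [0.036 0.041 0.03 ]
  n 935 px [280. 292.] med [ 0.7054 -0.1405  0.0996] mid [ 0.7182 -0.1448  0.0961] ext [0.063 0.163 0.016]
side high
  n 184 px [249. 199.] med [0.5114 0.0906 0.1293] mid [0.5116 0.0941 0.1279] ext [0.034 0.036 0.016]
  n 183 px [307. 251.] med [ 0.5442 -0.1077  0.1311] mid [ 0.5468 -0.1034  0.1284] ext [0.03  0.032 0.016]
side mid
  n 374 px [250. 213.] med [0.506  0.0821 0.0956] mid [0.512  0.0895 0.103 ] ext [0.068 0.059 0.03 ]
  n 657 px [389. 248.] med [ 0.7039 -0.1425  0.1007] mid [ 0.7181 -0.1436  0.0977] ext [0.064 0.166 0.019]
  n 81 px [277.
[... 1510 characters left out ...]
.48453764e-02,  1.32354760e+00,
       -4.80132442e-06,  1.57083078e+00]), 'qvel': array([ 0.00051252, -0.00013927,  0.00213741,  0.00043171, -0.00052441,
       -0.00020517]), 'joint_torque': array([ 7.54873927e-04, -6.86405826e+01,  4.87247872e+01,  1.30636684e-02,
        8.93374795e-05, -4.25830592e-06]), 'eef_pos': array([ 4.99749048e-01, -1.52541934e-05,  2.38946267e-01]), 'ee_rot': array([-2.22108154e+00, -2.22094380e+00,  9.62804910e-04]), 'ft_force': array([-0.27350136, -0.14985588, -0.40269662]), 'torque': array([ 0.02279498,  0.00710343, -0.00094146]), 'grasp_force': 0.0, 'gripper_width': 0.08517533533982496}
[[ 0.     1.    -0.001]
 [ 1.    -0.    -0.   ]
 [-0.    -0.001 -1.   ]]
```

Call:
step_arm --increments '[0.3,-0.05,0.023,0,0,0.3,-0.103,0.0457,0,0,0.3,-0.103,0.0457,0.03,0,0.3,-0.103,0.0457,0.07,0,0.3,-0.103,0.0457,0.1,0,0.3,-0.103,0.0457,0.12,0,0.3,-0.103,0.0457,0.128,0,0.3,-0.103,0.0457,0.128,0]' --squeeze 40

```text
clock: 1.15
eef_pos: [0.5456, -0.103, 0.1113]
ee_rot: [-2.221, -2.221, 0.0]
ft_force: [0.5, -0.1, 0.8]
gripper_width: 0.06
grasp_force: 0.0
```

Run:
```python
from h import *
print(bot.state()['eef_pos'],bot.state()['gripper_width'])
p,d,m=grab('wrist'); save(p,'w1.png')
m=bot.camera_model('scene')
q=onz(m,[[397,133],[433,128],[493,215],[455,231]],.035); print(q.round(4),q.mean(0))
m=bot.camera_model('side')
q=onz(m,[[138,190],[147,215],[271,184],[255,160]],.035); print(q.round(4),q.mean(0))
```

```text
[ 0.54557829 -0.10297657  0.11128661] 0.05997624700399542
[[0.336  0.2807 0.035 ]
 [0.3488 0.3785 0.035 ]
 [0.6535 0.3556 0.035 ]
 [0.6624 0.2521 0.035 ]] [0.50018012 0.31673568 0.035     ]
[[0.3356 0.3588 0.035 ]
 [0.3273 0.2577 0.035 ]
 [0.6268 0.2335 0.035 ]
 [0.6343 0.3441 0.035 ]] [0.48097747 0.2985014  0.035     ]
```

View pics/w1.png

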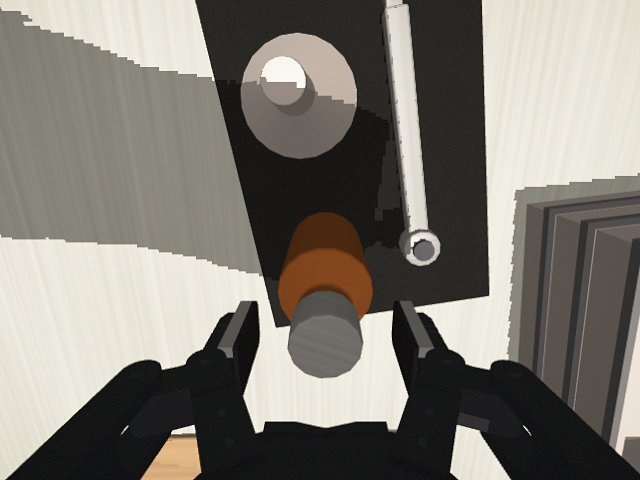

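The bottle cap at (325,335) is centred between the pads (edges at 258 and 393). Next I close the gripper.

Call:
step_arm --increments '[1,0,0,0,0,1,0,0,0,0,1,0,0,0,0,1,0,0,0,0,1,0,0,0,0]' --squeeze 40

```text
clock: 1.82
eef_pos: [0.5461, -0.1031, 0.1121]
ee_rot: [2.221, 2.221, 0.001]
ft_force: [-1.5, 0.5, 6.2]
gripper_width: 0.029
grasp_force: 39.0
```

Call:
step_arm --increments '[1,0,0,-0.015,0,1,0,0,-0.05,0,1,-0.05,0.007,-0.05,0,1,-0.1,0.014,-0.05,0,1,-0.15,0.022,-0.05,0,1,-0.2,0.03,-0.05,0,1,-0.234,0.0343,-0.05,0,1,-0.234,0.0343,-0.05,0]'

```text
clock: 2.82
eef_pos: [0.5797, -0.3394, 0.1615]
ee_rot: [2.224, 2.218, -0.0]
ft_force: [-0.2, -0.1, -3.6]
gripper_width: 0.0287
grasp_force: 40.4
```

Call:
step_arm --increments '[1,0,0,0.02,0,1,0,0,0.035,0,1,0,0,0.042,0,1,0,0,0.045,0,1,0,0,0.046,0,1,0,0,0.046,0]'

```text
clock: 3.58
eef_pos: [0.5802, -0.337, 0.1157]
ee_rot: [2.221, 2.221, 0.0]
ft_force: [0.2, -0.0, -2.6]
gripper_width: 0.0287
grasp_force: 40.4
```

Call:
step_arm --increments '[1,0,0,0.001,0,1,0,0,0.0015,0,1,0,0,0.0015,0]'

```text
clock: 3.95
eef_pos: [0.5805, -0.3373, 0.1153]
ee_rot: [2.22, 2.22, 0.001]
ft_force: [-2.7, 2.1, 10.3]
gripper_width: 0.0288
grasp_force: 41.8
```

Call:
step_arm --increments '[0.8,0,0,0,0,0.35,0,0,0,0,0.35,0,0,0,0,0.35,0,0,-0.03,0,0.35,0,0,-0.07,0,0.35,0.06,-0.01,-0.07,0,0.35,0.12,-0.02,-0.07,0,0.35,0.18,-0.03,-0.07,0]'

```text
clock: 4.95
eef_pos: [0.5495, -0.1554, 0.1839]
ee_rot: [2.222, 2.221, 0.001]
ft_force: [0.8, 0.8, -0.6]
gripper_width: 0.0558
grasp_force: 0.0
```

Call:
step_arm --increments '[0.35,0.06,-0.01,0,0,0.35,0.12,-0.018,0,0,0.35,0.1515,-0.0205,0,0,0.35,0.1515,-0.0205,0.05,0,0.35,0.1515,-0.0205,0.08,0,0.35,0.1515,-0.0205,0.1,0,0.35,0.1515,-0.0205,0.112,0,0.35,0.1515,-0.0205,0.112,0]'

```text
clock: 5.95
eef_pos: [0.5292, -0.0055, 0.0715]
ee_rot: [-2.221, -2.221, 0.001]
ft_force: [0.1, -0.3, 0.3]
gripper_width: 0.0552
grasp_force: 0.0
```

Run:
```python
from h import *
print(bot.state()['eef_pos'],bot.state()['gripper_width'])
p,d,m=grab('wrist'); save(p,'w2.png')
```

```text
[ 0.52923735 -0.0055164   0.07152016] 0.055234182306712336
```

View pics/w2.png

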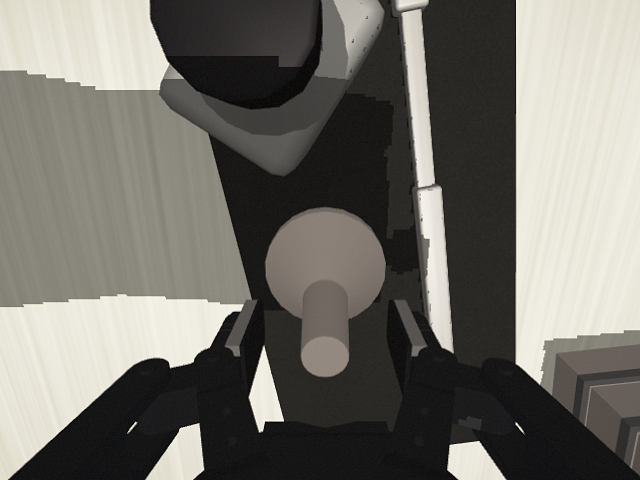

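The funnel spout at (325,340) is centred between the pads.

Call:
step_arm --increments '[1,0,0,0,0,1,0,0,0,0,1,0,0,0,0,1,0,0,0,0,1,0,0,0,0]' --squeeze 28

```text
clock: 6.62
eef_pos: [0.5298, -0.0055, 0.0724]
ee_rot: [2.221, 2.221, 0.001]
ft_force: [-2.5, -0.5, 6.8]
gripper_width: 0.0192
grasp_force: 28.1
```

Call:
step_arm --increments '[1,0,0,-0.015,0,1,0,0,-0.05,0,1,-0.06,-0.008,-0.05,0,1,-0.12,-0.016,-0.05,0,1,-0.18,-0.026,-0.05,0,1,-0.24,-0.035,-0.05,0,1,-0.3,-0.045,-0.05,0,1,-0.334,-0.0495,-0.05,0]'

```text
clock: 7.62
eef_pos: [0.4792, -0.3424, 0.1229]
ee_rot: [2.223, 2.218, -0.0]
ft_force: [0.8, 1.1, -0.7]
gripper_width: 0.0189
grasp_force: 27.8
```

Call:
step_arm --increments '[1,0,0,0.005,0,1,0,0,0.025,0,1,0,0,0.038,0,1,0,0,0.043,0,1,0,0,0.045,0,1,0,0,0.046,0,1,0,0,0.046,0]'

```text
clock: 8.5
eef_pos: [0.4802, -0.3396, 0.0762]
ee_rot: [2.221, 2.221, 0.0]
ft_force: [0.7, -0.6, -0.3]
gripper_width: 0.019
grasp_force: 27.8
```

Call:
step_arm --increments '[1,0,0,0.001,0,1,0,0,0.001,0]'

```text
clock: 8.75
eef_pos: [0.4801, -0.3398, 0.0754]
ee_rot: [2.221, 2.221, -0.0]
ft_force: [-3.6, 0.0, 7.1]
gripper_width: 0.0189
grasp_force: 28.3
```

Call:
step_arm --increments '[0.75,0,0,0,0,0.35,0,0,0,0,0.35,0,0,0,0,0.35,0,0,-0.04,0,0.35,0,0,-0.1,0,0.35,0.06,0.005,-0.11,0,0.35,0.12,0.01,-0.11,0,0.35,0.18,0.015,-0.11,0]'

```text
clock: 9.75
eef_pos: [0.495, -0.1579, 0.185]
ee_rot: [2.222, 2.22, 0.001]
ft_force: [-0.5, -0.3, 0.4]
gripper_width: 0.0555
grasp_force: 0.0
```

Call:
step_arm --increments '[0.35,0.06,0.004,0,0,0.35,0.12,0.008,0,0,0.35,0.18,0.012,0,0,0.35,0.24,0.016,0,0,0.35,0.255,0.017,0,0,0.35,0.255,0.017,0.04,0,0.35,0.255,0.017,0.055,0,0.35,0.255,0.017,0.055,0]'

```text
clock: 10.75
eef_pos: [0.5114, 0.0948, 0.1293]
ee_rot: [-2.222, -2.22, 0.003]
ft_force: [0.3, 0.1, 0.1]
gripper_width: 0.0555
grasp_force: 0.0
```

Run:
```python
from h import *
print(bot.state()['eef_pos'],bot.state()['gripper_width'])
p,d,m=grab('wrist'); save(p,'w3.png')
```

```text
[0.51136555 0.09480474 0.12930297] 0.05551267799357853
```

View pics/w3.png

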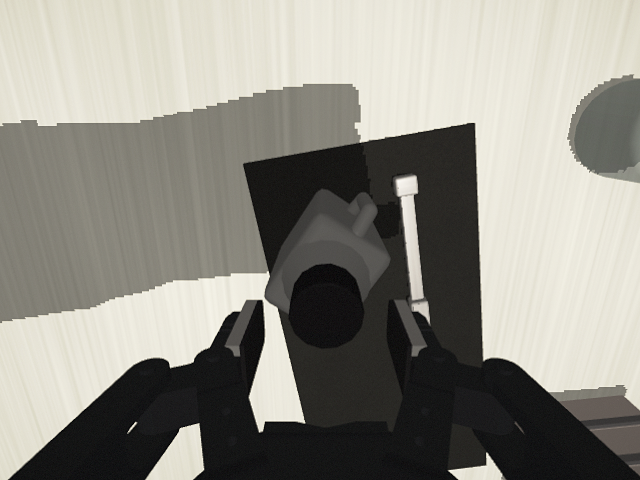

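The jug cap at (326,310) is centred between the pads.

Call:
step_arm --increments '[0.35,0,0,0.01,0,0.35,0,0,0.015,0,0.35,0,0,0.015,0,1,0,0,0.015,0,1,0,0,0.015,0,1,0,0,0.015,0,1,0,0,0.015,0,1,0,0,0.015,0]' --squeeze 45

```text
clock: 11.8
eef_pos: [0.5122, 0.0955, 0.1153]
ee_rot: [2.221, 2.221, 0.001]
ft_force: [-1.9, 0.2, 6.3]
gripper_width: 0.0328
grasp_force: 44.6
```

Call:
step_arm --increments '[1,0,0,0,0,1,0,0,-0.015,0,1,0,0,-0.05,0,1,-0.055,-0.0165,-0.05,0,1,-0.11,-0.033,-0.05,0,1,-0.165,-0.05,-0.05,0,1,-0.22,-0.066,-0.05,0,1,-0.275,-0.083,-0.05,0]'

```text
clock: 12.8
eef_pos: [0.4285, -0.1812, 0.1659]
ee_rot: [2.22, 2.221, 0.001]
ft_force: [0.0, 0.1, -1.3]
gripper_width: 0.0324
grasp_force: 45.4
```

Call:
step_arm --increments '[1,-0.055,-0.0165,0,0,1,-0.11,-0.033,0,0,1,-0.15,-0.045,0,0,1,-0.162,-0.0485,0,0,1,-0.162,-0.0485,0.02,0,1,-0.162,-0.0485,0.037,0,1,-0.162,-0.0485,0.043,0,1,-0.162,-0.0485,0.045,0]'

```text
clock: 13.8
eef_pos: [0.3807, -0.3412, 0.1202]
ee_rot: [2.221, 2.222, 0.0]
ft_force: [-0.0, -0.3, -1.1]
gripper_width: 0.0325
grasp_force: 45.4
```

Call:
step_arm --increments '[1,0,0,0.001,0,1,0,0,0.001,0]'

```text
clock: 14.05
eef_pos: [0.3807, -0.3416, 0.1193]
ee_rot: [2.221, 2.221, 0.0]
ft_force: [-0.0, 0.4, -1.0]
gripper_width: 0.0322
grasp_force: 45.4
```

Call:
step_arm --increments '[1,0,0,0.0007,0,1,0,0,0.001,0,1,0,0,0.001,0]'

```text
clock: 14.42
eef_pos: [0.3808, -0.3416, 0.1186]
ee_rot: [2.221, 2.221, 0.001]
ft_force: [-0.8, 3.2, 8.2]
gripper_width: 0.0325
grasp_force: 46.6
```

Call:
step_arm --increments '[0.75,0,0,0,0,0.3,0,0,0,0,0.3,0,0,0,0,0.3,0,0,-0.03,0,0.3,0,0,-0.08,0,0.3,0.055,0.012,-0.1,0,0.3,0.11,0.024,-0.12,0,0.3,0.165,0.036,-0.14,0]'

```text
clock: 15.42
eef_pos: [0.4165, -0.175, 0.2585]
ee_rot: [2.222, 2.22, 0.0]
ft_force: [1.4, -0.2, 0.8]
gripper_width: 0.06
grasp_force: 0.0
```

Call:
step_arm --increments '[0.3,0.06,0.016,-0.01,0,0.3,0.12,0.032,-0.02,0,0.3,0.18,0.048,-0.03,0,0.3,0.24,0.064,-0.043,0,0.3,0.3,0.08,-0.043,0,0.3,0.327,0.084,-0.043,0,0.3,0.327,0.084,-0.043,0,0.3,0.327,0.084,-0.043,0]'

```text
clock: 16.42
eef_pos: [0.5004, 0.1501, 0.3007]
ee_rot: [2.221, 2.221, -0.001]
ft_force: [0.3, -0.6, -0.0]
gripper_width: 0.0598
grasp_force: 0.0
```

Run:
```python
from h import *
print(bot.state()['eef_pos'],bot.state()['gripper_width'])
p,d,m=grab('wrist'); save(p,'w4.png'); np.savez('w4.npz',p=p,d=d,T=m['cam_to_world'])
p,d,m=grab('scene'); save(p,'scene1.png')
```

```text
[0.50038146 0.15009331 0.30073999] 0.059818386831746825
```

View pics/w4.png

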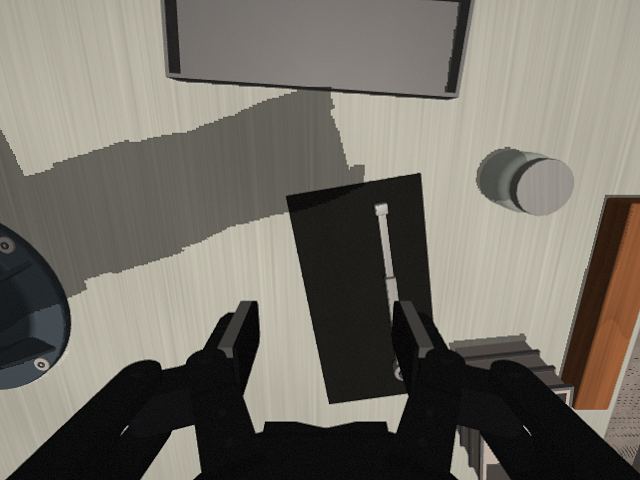

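View pics/scene1.png

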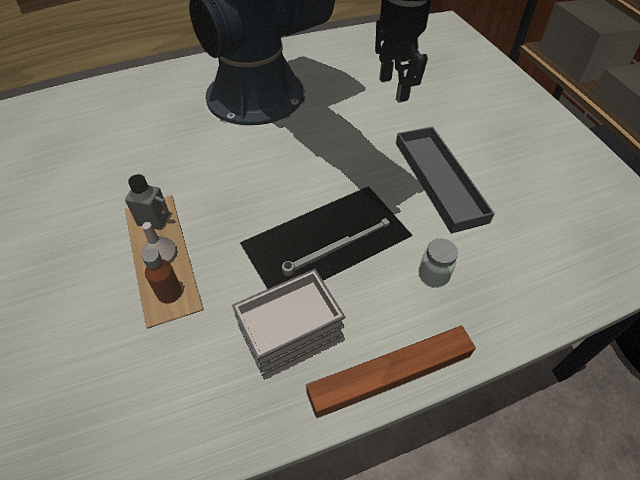

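All three stand on the board. In the wrist view the tray's near rim corners are at (167,77) and (458,97). The wiper hook is at (381,209) and the end of its channel at (391,277).

Run:
```python
from h import *
m=bot.camera_model('wrist')
t=onz(m,[[167,77],[458,97]],.035); print('tray near rim',t.round(4),np.linalg.norm(t[0]-t[1]))
u=t[1]-t[0];u/=np.linalg.norm(u);n=np.array([-u[1],u[0],0]);print('yaw',np.degrees(np.arctan2(u[1],u[0])),'centre',(t.mean(0)+.05*n).round(4))
print('hook end, channel step',onz(m,[[381,204],[391,277]],[.011]*1).round(4) if 0 else [onz(m,[[381,204]],.011)[0].round(4),onz(m,[[391,277]],.015)[0].round(4)])
s=bot.camera_model('scene'); a=onz(s,[[289,267]],.023)[0]; b=onz(s,[[386,223]],.011)[0]; print('scene',a.round(4),b.round(4))
s=bot.camera_model('scene'); print('tray scene far rim top outer?',onz(s,[[397,133],[433,128],[492,214],[454,222]],.035).round(3))
```

```text
tray near rim [[0.3347 0.2817 0.035 ]
 [0.6419 0.262  0.035 ]] 0.3078309213124547
yaw -3.6705571792789473 centre [0.4915 0.3218 0.035 ]
hook end, channel step [array([0.5694, 0.1414, 0.011 ]), array([0.5867, 0.0449, 0.015 ])]
scene [ 0.6177 -0.0992  0.023 ] [0.575 0.136 0.011]
tray scene far rim top outer? [[0.336 0.281 0.035]
 [0.349 0.379 0.035]
 [0.65  0.355 0.035]
 [0.64  0.263 0.035]]
```

Call:
step_arm --increments '[0.45,-0.045,0.03,0.05,-5,0.45,-0.09,0.06,0.1,-9.7,0.45,-0.135,0.0916,0.15,-9.7,0.45,-0.135,0.0916,0.2,-9.7,0.45,-0.135,0.0916,0.235,-9.7,0.45,-0.135,0.0916,0.25,-9.7,0.45,-0.135,0.0916,0.25,-9.7,0.45,-0.135,0.0916,0.25,-9.7]'

```text
clock: 17.52
eef_pos: [0.5933, 0.0157, 0.0531]
ee_rot: [2.024, 2.4, 0.003]
ft_force: [0.5, -0.6, 0.7]
gripper_width: 0.0469
grasp_force: 0.0
```

Run:
```python
from h import *
print(bot.state()['eef_pos'],bot.state()['gripper_width'])
p,d,m=grab('wrist'); save(p,'w5.png')
```

```text
[0.59331959 0.01573348 0.05309109] 0.04689018233184222
```

View pics/w5.png

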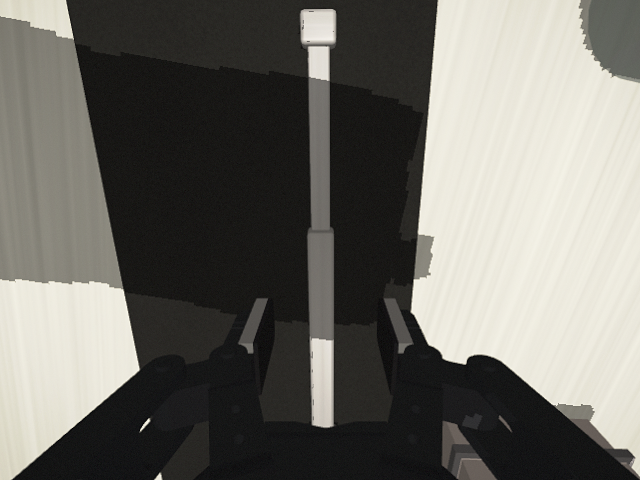

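The wiper lies parallel to the pads, centred to about 1 mm (line at 321, pad midpoint 325).

Call:
step_arm --increments '[0.45,0,-0.001,0.02,0,0.45,0,-0.001,0.033,0,0.45,0,-0.001,0.038,0,0.45,0,-0.001,0.038,0,1,0,-0.001,0.038,0,1,0,-0.001,0.038,0,1,0,-0.001,0.038,0,1,0,-0.001,0.038,0]' --squeeze 60

```text
clock: 18.58
eef_pos: [0.5915, 0.0153, 0.0135]
ee_rot: [2.025, 2.401, 0.001]
ft_force: [-1.5, 0.3, 5.6]
gripper_width: 0.0121
grasp_force: 59.5
```

Call:
step_arm --increments '[1,0,0,0,0,1,0,0,0,0,1,0,0,-0.01,0,1,0,0,-0.03,0,1,0,0,-0.03,0]'

```text
clock: 19.2
eef_pos: [0.5922, 0.0154, 0.0444]
ee_rot: [2.024, 2.4, 0.003]
ft_force: [0.4, -0.8, -2.5]
gripper_width: 0.0123
grasp_force: 58.8
```

Call:
step_arm --increments '[1,0,0,-0.05,0,1,0,0,-0.11,0,1,0.05,-0.007,-0.11,-8,1,0.105,-0.016,-0.11,-17,1,0.16,-0.024,-0.11,-26,1,0.215,-0.032,-0.11,-35,1,0.27,-0.04,-0.11,-44,1,0.319,-0.0475,-0.11,-53,1,0.319,-0.0475,-0.11,-53]'

```text
schema error: expected 1 to 8 rows
```

Call:
step_arm --increments '[1,0,0,0,-8,1,0,0,0,-16,1,0,0,0,-23.3,1,0,0,0,-23.3,1,0,0,0,-23.3]'

```text
clock: 19.82
eef_pos: [0.5909, 0.0153, 0.0425]
ee_rot: [-1.503, -2.758, 0.0]
ft_force: [-0.3, 0.1, -2.9]
gripper_width: 0.0124
grasp_force: 58.7
```

Run:
```python
from h import *
from scipy.spatial.transform import Rotation as R
s=bot.state();print(s['eef_pos'],s['joint_positions'].round(2),R.from_rotvec(s['ee_rot']).as_matrix().round(3))
p,d,m=grab('wrist'); save(p,'w6.png')
```

```text
[0.59091324 0.01531656 0.04247139] [ 0.03  0.51 -0.13  0.94 -0.    1.02] [[-0.542  0.84  -0.   ]
 [ 0.84   0.542 -0.   ]
 [ 0.    -0.    -1.   ]]
```

View pics/w6.png

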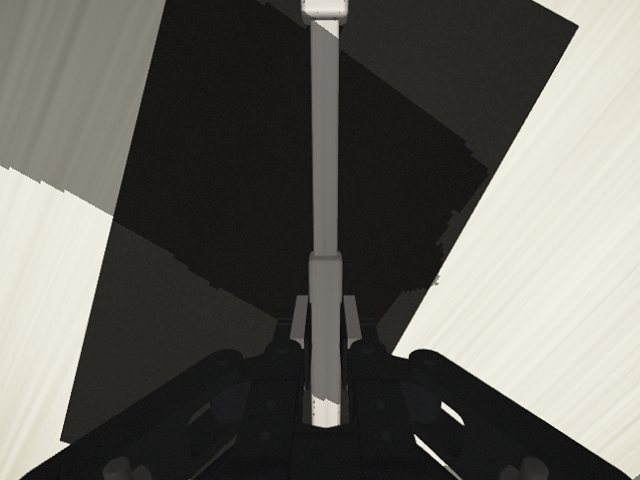

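The first call was refused because it had 9 rows, so the turn was made low. The force reading stays at the wiper's weight and the wiper is still straight in the grip. Next I lift straight up, then carry it over, and I will check the tiers afterwards.

Call:
step_arm --increments '[1,0,0,-0.05,0,1,0,0,-0.11,0,1,0.05,0.013,-0.11,-8,1,0.105,0.028,-0.11,-17,1,0.16,0.042,-0.11,-26,1,0.215,0.057,-0.11,-35,1,0.27,0.0715,-0.11,-44,1,0.3114,0.0825,-0.11,-53.2]'

```text
clock: 20.88
eef_pos: [0.4897, 0.3235, 0.1528]
ee_rot: [0.097, 3.14, 0.0]
ft_force: [1.9, -0.4, -1.5]
gripper_width: 0.012
grasp_force: 59.2
```

Run:
```python
from h import *
from scipy.spatial.transform import Rotation as R
p,d,m=grab('wrist'); save(p,'w7.png')
s=bot.state();print(s['eef_pos'],s['joint_positions'].round(2),R.from_rotvec(s['ee_rot']).as_matrix().round(3),s['gripper_width'])
z=np.load('scene0.npz'); q,e,M=grab('scene'); g=np.abs(q.astype(int)-z['p'].astype(int)).max(2); print('tiers diff',(g[270:380,232:345]>40).sum(),'jar',(g[238:288,418:458]>40).sum()); save(q,'scene2.png')
```

```text
[0.48820295 0.32737627 0.15266209] [0.59 0.42 0.03 1.18 0.   0.64] [[-0.999  0.051 -0.001]
 [ 0.051  0.999  0.002]
 [ 0.001  0.002 -1.   ]] 0.012272740831373388
tiers diff 12 jar 0
```

View pics/w7.png

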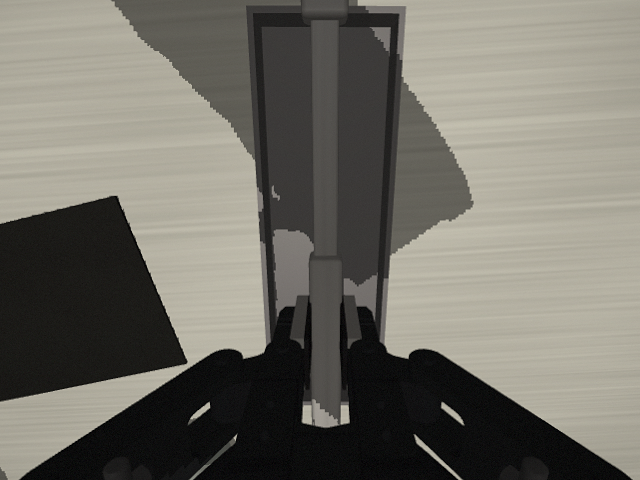

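The wiper is centred over the tray and parallel to it; the tiers and jar are unchanged in the images. Next I lower it.

Call:
step_arm --increments '[1,0,0,0,0,1,0,0,0.04,0,1,0,0,0.08,0,1,0,0,0.11,0,1,0,0,0.127,0,1,0,0,0.134,0,1,0,0,0.136,0,1,0,0,0.137,0]'

```text
clock: 21.98
eef_pos: [0.4913, 0.3217, 0.0167]
ee_rot: [0.105, 3.139, 0.001]
ft_force: [-0.1, -0.4, -1.8]
gripper_width: 0.012
grasp_force: 59.3
```

Call:
step_arm --increments '[1,0,0,0.001,0,1,0,0,0.001,0]'

```text
clock: 22.22
eef_pos: [0.4908, 0.3216, 0.0151]
ee_rot: [0.104, 3.139, 0.0]
ft_force: [0.3, 0.1, -2.0]
gripper_width: 0.0118
grasp_force: 59.3
```

Call:
step_arm --increments '[1,0,0,0.0007,0,1,0,0,0.0007,0]'

```text
clock: 22.48
eef_pos: [0.4909, 0.3216, 0.0145]
ee_rot: [0.104, 3.139, 0.001]
ft_force: [-2.0, -0.5, 4.0]
gripper_width: 0.0121
grasp_force: 60.1
```

Call:
step_arm --increments '[0.85,0,0,0,0,0.6,0,0,0,0,0.6,0,0,0,0,0.6,0,0,-0.01,0,0.6,0,0,-0.05,0,0.6,0,0,-0.11,0,0.6,0,0,-0.17,0,0.35,0,0,-0.17,0]'

```text
clock: 23.48
eef_pos: [0.4926, 0.3227, 0.1898]
ee_rot: [0.104, 3.133, 0.007]
ft_force: [0.1, 0.2, -0.8]
gripper_width: 0.0515
grasp_force: 0.0
```

Run:
```python
from h import *
from scipy.spatial.transform import Rotation as R
p,d,m=grab('wrist'); save(p[:300],'w8.png')
q,e,M=grab('scene'); a=cv2.resize(q[110:340,110:510],None,fx=2,fy=2); save(a,'scene3.png')
s=bot.state();print(s['eef_pos'],s['joint_positions'].round(2),R.from_rotvec(s['ee_rot']).as_matrix().round(3))
# board caps
c=cloud(e,M);w=(c[...,1]<-.25)&(c[...,1]>-.45)&(e>0)&(c[...,0]>.3)&(c[...,0]<.7)
for lo,hi in [(.123,.14),(.092,.104)]:
    k,l,st,ct=cv2.connectedComponentsWithStats((w&(c[...,2]>lo)&(c[...,2]<hi)).astype(np.uint8))
    for i in range(1,k):
        if st[i,4]>12: v=c[l==i]; print(((v.min(0)+v.max(0))/2).round(4),st[i,4])
```

```text
[0.49096457 0.32157841 0.18506141] [ 0.58  0.41  0.09  1.26 -0.    0.65] [[-0.998  0.066  0.001]
 [ 0.066  0.998  0.001]
 [-0.001  0.001 -1.   ]]
[ 0.3833 -0.3387  0.1291] 191
[ 0.5816 -0.3354  0.1294] 234
[ 0.3917 -0.34    0.098 ] 247
[ 0.4805 -0.3393  0.0983] 77
[ 0.5857 -0.3345  0.098 ] 196
```

View pics/scene3.png

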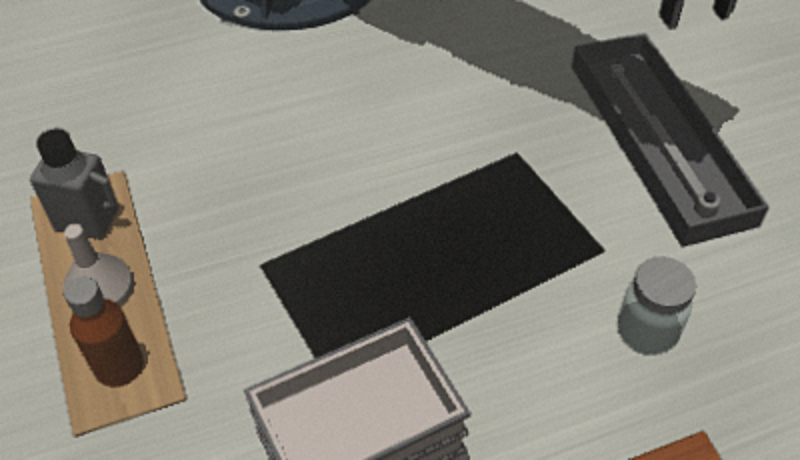

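Call:
step_arm --increments '[0.35,0.006,-0.0608,-0.01,9,0.35,0.012,-0.1216,-0.01,18.5,0.35,0.018,-0.1824,-0.01,28,0.35,0.024,-0.2432,-0.01,37.5,0.35,0.03,-0.304,-0.01,47,0.35,0.036,-0.3648,-0.01,56.5,0.35,0.042,-0.4256,-0.01,66,0.35,0.048,-0.4863,-0.01,76.2]'

```text
clock: 24.58
eef_pos: [0.4092, -0.1622, 0.1933]
ee_rot: [-2.025, -2.4, 0.001]
ft_force: [0.6, -0.8, 0.5]
gripper_width: 0.0556
grasp_force: 0.0
```

Run:
```python
from h import *
from scipy.spatial.transform import Rotation as R
s=bot.state();y=R.from_rotvec(s['ee_rot']).as_matrix()[:,1];x=R.from_rotvec(s['ee_rot']).as_matrix()[:,0]
d=np.array([.3805,-.3415,.1838])-s['eef_pos'];print(s['eef_pos'],np.degrees(np.arctan2(y[1],y[0])),x@d,y@d)
```

```text
[ 0.40922349 -0.16222439  0.19325465] 9.679520423412281 -0.17190170736135302 -0.05844514702903435
```

Call:
step_arm --increments '[0.35,-0.057,-0.02,0,5,0.35,-0.115,-0.04,0,10,0.35,-0.1728,-0.061,0,10,0.35,-0.1728,-0.061,0,10,0.35,-0.1728,-0.061,0.02,10,0.35,-0.1728,-0.061,0.04,10,0.35,-0.1728,-0.061,0.055,10,0.35,-0.1728,-0.061,0.055,10]'

```text
clock: 25.58
eef_pos: [0.38, -0.3403, 0.1379]
ee_rot: [-2.219, -2.22, 0.0]
ft_force: [0.4, 0.2, 0.7]
gripper_width: 0.0559
grasp_force: 0.0
```

Run:
```python
from h import *
p,d,m=grab('wrist'); save(p,'w9.png')
from scipy.spatial.transform import Rotation as R
s=bot.state();y=R.from_rotvec(s['ee_rot']).as_matrix()[:,1]
print(s['eef_pos'],np.degrees(np.arctan2(y[1],y[0])))
```

```text
[ 0.38037256 -0.34082053  0.13889313] 0.027356216347250214
```

View pics/w9.png

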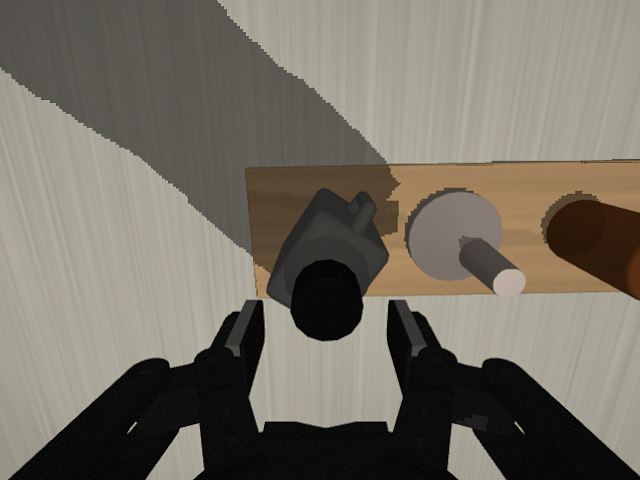

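The jug cap at (327,300) is centred between the pads again.

Call:
step_arm --increments '[0.35,-0.0005,0,0.012,0,0.35,-0.0005,0,0.0213,0,0.35,-0.0005,0,0.0213,0,1,-0.0005,0,0.0213,0,1,-0.0005,0,0.0213,0,1,-0.0005,0,0.0213,0,1,-0.0005,0,0.0213,0,1,-0.0005,0,0.0213,0]' --squeeze 45

```text
clock: 26.62
eef_pos: [0.3807, -0.3422, 0.1183]
ee_rot: [2.221, 2.221, -0.0]
ft_force: [-1.2, 0.2, 5.5]
gripper_width: 0.0326
grasp_force: 45.5
```

Call:
step_arm --increments '[1,0,0,0,0,1,0,0,-0.015,0,1,0,0,-0.05,0,1,0.055,0.0165,-0.05,0,1,0.11,0.033,-0.05,0,1,0.165,0.05,-0.05,0,1,0.22,0.066,-0.05,0,1,0.275,0.083,-0.05,0]'

```text
clock: 27.62
eef_pos: [0.4639, -0.065, 0.1688]
ee_rot: [2.221, 2.221, 0.001]
ft_force: [0.3, 0.0, -2.5]
gripper_width: 0.0324
grasp_force: 45.3
```

Call:
step_arm --increments '[1,0.055,0.0165,0,0,1,0.11,0.033,0,0,1,0.15,0.045,0,0,1,0.162,0.0485,0,0,1,0.162,0.0485,0.02,0,1,0.162,0.0485,0.04,0,1,0.162,0.0485,0.048,0,1,0.162,0.0485,0.05,0]'

```text
clock: 28.62
eef_pos: [0.5119, 0.0947, 0.118]
ee_rot: [-2.222, -2.221, 0.0]
ft_force: [-0.1, 0.5, -2.2]
gripper_width: 0.0326
grasp_force: 45.3
```

Call:
step_arm --increments '[1,0,0,0.001,0,1,0,0,0.001,0]'

```text
clock: 28.88
eef_pos: [0.5123, 0.0951, 0.1173]
ee_rot: [2.221, 2.221, 0.001]
ft_force: [0.1, 0.1, -3.0]
gripper_width: 0.0326
grasp_force: 45.3
```

Call:
step_arm --increments '[1,0,0,0.001,0,1,0,0,0.0015,0,1,0,0,0.0015,0]'

```text
clock: 29.25
eef_pos: [0.512, 0.0951, 0.1153]
ee_rot: [2.221, 2.221, -0.0]
ft_force: [0.1, 0.2, -2.7]
gripper_width: 0.0322
grasp_force: 45.5
```

Call:
step_arm --increments '[1,0,0,0.0005,0,1,0,0,0.001,0,1,0,0,0.001,0]'

```text
clock: 29.62
eef_pos: [0.5122, 0.0952, 0.1152]
ee_rot: [2.221, 2.221, 0.001]
ft_force: [-5.4, -2.0, 14.3]
gripper_width: 0.0323
grasp_force: 47.0
```

Call:
step_arm --increments '[0.75,0,0,0,0,0.35,0,0,0,0,0.35,0,0,0,0,0.35,0,0,-0.03,0,0.35,0,0,-0.07,0,0.35,-0.055,-0.004,-0.07,0,0.35,-0.115,-0.008,-0.07,0,0.35,-0.175,-0.013,-0.07,0]'

```text
clock: 30.62
eef_pos: [0.4988, -0.0815, 0.1844]
ee_rot: [2.22, 2.222, 0.0]
ft_force: [1.7, 0.1, 0.0]
gripper_width: 0.0557
grasp_force: 0.0
```

Call:
step_arm --increments '[0.35,-0.06,-0.004,0,0,0.35,-0.12,-0.008,0,0,0.35,-0.18,-0.013,0,0,0.35,-0.24,-0.018,0,0,0.35,-0.2595,-0.019,0,0,0.35,-0.2595,-0.019,0,0,0.35,-0.2595,-0.019,0.03,0,0.35,-0.2595,-0.019,0.06,0]'

```text
clock: 31.62
eef_pos: [0.4806, -0.3379, 0.1239]
ee_rot: [2.219, 2.223, 0.001]
ft_force: [0.5, 0.0, -0.1]
gripper_width: 0.0559
grasp_force: 0.0
```

Call:
step_arm --increments '[0.35,0,0,0.03,0,0.35,0,0,0.046,0,0.35,0,0,0.0495,0,0.35,0,0,0.0495,0]'

```text
clock: 32.12
eef_pos: [0.4805, -0.3393, 0.0756]
ee_rot: [2.22, 2.221, 0.0]
ft_force: [0.6, -1.0, -0.0]
gripper_width: 0.0558
grasp_force: 0.0
```

Call:
step_arm --increments '[1,0,0,0,0,1,0,0,0,0,1,0,0,0,0,1,0,0,0,0,1,0,0,0,0]' --squeeze 28

```text
clock: 32.75
eef_pos: [0.4801, -0.3397, 0.0754]
ee_rot: [2.221, 2.221, -0.0]
ft_force: [-2.3, 0.5, 6.1]
gripper_width: 0.0192
grasp_force: 28.1
```

Call:
step_arm --increments '[1,0,0,-0.015,0,1,0,0,-0.05,0,1,0.06,0.008,-0.05,0,1,0.12,0.016,-0.05,0,1,0.18,0.026,-0.05,0,1,0.24,0.035,-0.05,0,1,0.3,0.045,-0.05,0,1,0.334,0.0495,-0.05,0]'

```text
clock: 33.75
eef_pos: [0.5299, -0.0027, 0.1259]
ee_rot: [2.219, 2.223, 0.002]
ft_force: [-0.1, -1.1, -0.7]
gripper_width: 0.0192
grasp_force: 27.8
```

Call:
step_arm --increments '[1,0,0,0,0,1,0,0,0.025,0,1,0,0,0.042,0,1,0,0,0.048,0,1,0,0,0.051,0,1,0,0,0.052,0,1,0,0,0.052,0]'

```text
clock: 34.62
eef_pos: [0.5298, -0.0055, 0.0733]
ee_rot: [2.221, 2.221, 0.001]
ft_force: [-0.6, -0.0, -0.5]
gripper_width: 0.0191
grasp_force: 27.8
```

Call:
step_arm --increments '[1,0,0,0.001,0,1,0,0,0.0013,0,1,0,0,0.0013,0]'

```text
clock: 35.0
eef_pos: [0.5297, -0.0054, 0.0723]
ee_rot: [2.221, 2.221, 0.001]
ft_force: [-5.5, -0.0, 12.4]
gripper_width: 0.0191
grasp_force: 28.7
```

Call:
step_arm --increments '[0.75,0,0,0,0,0.35,0,0,0,0,0.35,0,0,0,0,0.35,0,0,-0.05,0,0.35,0,0,-0.11,0,0.35,-0.055,0.008,-0.115,0,0.35,-0.11,0.017,-0.115,0,0.35,-0.17,0.026,-0.115,0]'

```text
clock: 36.0
eef_pos: [0.5558, -0.1769, 0.1868]
ee_rot: [2.22, 2.222, 0.001]
ft_force: [0.8, -0.2, -0.2]
gripper_width: 0.0556
grasp_force: 0.0
```

Call:
step_arm --increments '[0.35,-0.055,0.008,0,0,0.35,-0.11,0.017,0,0,0.35,-0.1615,0.0245,0,0,0.35,-0.1615,0.0245,0,0,0.35,-0.1615,0.0245,0.04,0,0.35,-0.1615,0.0245,0.065,0,0.35,-0.1615,0.0245,0.0727,0,0.35,-0.1615,0.0245,0.0727,0]'

```text
clock: 37.0
eef_pos: [0.5801, -0.3365, 0.1142]
ee_rot: [-2.221, -2.222, -0.0]
ft_force: [0.2, -0.1, 0.1]
gripper_width: 0.0552
grasp_force: 0.0
```

Call:
step_arm --increments '[1,0,0,0,0,1,0,0,0,0,1,0,0,0,0,1,0,0,0,0,1,0,0,0,0]' --squeeze 40

```text
clock: 37.62
eef_pos: [0.5805, -0.3372, 0.1152]
ee_rot: [2.22, 2.22, 0.001]
ft_force: [-1.6, -0.4, 4.9]
gripper_width: 0.029
grasp_force: 39.1
```

Call:
step_arm --increments '[1,0,0,-0.015,0,1,0,0,-0.05,0,1,0.05,-0.007,-0.05,0,1,0.1,-0.014,-0.05,0,1,0.15,-0.022,-0.05,0,1,0.2,-0.03,-0.05,0,1,0.234,-0.0343,-0.05,0,1,0.234,-0.0343,-0.05,0]'

```text
clock: 38.62
eef_pos: [0.5458, -0.1008, 0.1652]
ee_rot: [2.218, 2.224, 0.001]
ft_force: [1.5, -1.0, -2.5]
gripper_width: 0.0286
grasp_force: 40.2
```

Call:
step_arm --increments '[1,0,0,0.02,0,1,0,0,0.04,0,1,0,0,0.048,0,1,0,0,0.05,0,1,0,0,0.0515,0,1,0,0,0.052,0,1,0,0,0.052,0]'

```text
clock: 39.5
eef_pos: [0.546, -0.103, 0.1123]
ee_rot: [2.221, 2.221, 0.001]
ft_force: [-0.5, 0.7, 1.0]
gripper_width: 0.0289
grasp_force: 40.6
```

Call:
step_arm --increments '[1,0,0,0.0007,0,1,0,0,0.0007,0]'

```text
clock: 39.75
eef_pos: [0.5462, -0.1031, 0.1122]
ee_rot: [2.22, 2.22, 0.001]
ft_force: [-3.1, -0.3, 11.1]
gripper_width: 0.0292
grasp_force: 41.7
```

Call:
step_arm --increments '[0.75,0,0,0,0,0.35,0,0,0,0,0.35,0,0,0,0,0.35,0,0,-0.03,0,0.35,0,0,-0.08,0,0.35,-0.02,-0.05,-0.13,0,0.35,0.1,-0.046,-0.129,0,0.35,0.103,-0.046,-0.129,0]'

```text
clock: 40.75
eef_pos: [0.4996, 0.0006, 0.2409]
ee_rot: [2.224, 2.217, 0.002]
ft_force: [0.7, 1.3, -0.1]
gripper_width: 0.0557
grasp_force: 0.0
```

Call:
step_arm --increments '[0,0,0,0,0,0,0,0,0,0,0,0,0,0,0,0,0,0,0,0]'

```text
clock: 41.25
eef_pos: [0.4997, -0.0007, 0.24]
ee_rot: [-2.223, -2.22, 0.0]
ft_force: [-0.3, -0.6, -0.5]
gripper_width: 0.0854
grasp_force: 0.0
```

```bash
python3 - <<'E'
from h import *
from PIL import Image
E
python3 - <<'E'
from h import *
for n in ['wrist','scene']:
    p,d,m=grab(n); save(p,n+'_end.png'); c=cloud(d,m); w=(c[...,0]>.3)&(c[...,0]<.64)&(abs(c[...,1])<.2)&(d>0)
    z=np.load(n+'0.npz'); c0=cloud(z['d'],m); w0=(c0[...,0]>.3)&(c0[...,0]<.64)&(abs(c0[...,1])<.2)&(z['d']>0)
    for lo,hi in [(.120,.14),(.088,.118)]:
        for cc,ww in [(c0,w0),(c,w)]:
            k,l,s,_=cv2.connectedComponentsWithStats((ww&(cc[...,2]>lo)&(cc[...,2]<hi)).astype(np.uint8))
            print(n,lo,[((cc[l==i].min(0)+cc[l==i].max(0))/2).round(4).tolist()[:2] for i in range(1,k) if s[i,4]>30])
    if n=='scene':
        g=np.abs(p.astype(int)-z['p'].astype(int)).max(2); print('tiers',(g[270:380,232:345]>40).sum(),'jar',(g[238:288,418:458]>40).sum())
print(bot.state()['eef_pos'],bot.state()['clock'])
E
```

```text
wrist 0.12 [[0.5123, 0.0952], [0.5455, -0.1029]]
wrist 0.12 [[0.5122, 0.0984], [0.5457, -0.1017]]
wrist 0.088 [[0.5122, 0.0952], [0.5289, -0.0056], [0.5457, -0.1014]]
wrist 0.088 [[0.5122, 0.0978], [0.5289, -0.0051], [0.5461, -0.0992]]
scene 0.12 [[0.5129, 0.095], [0.5463, -0.1047]]
scene 0.12 [[0.5129, 0.0982], [0.5469, -0.1028]]
scene 0.088 [[0.5131, 0.096], [0.5306, -0.0057], [0.5495, -0.1048]]
scene 0.088 [[0.5136, 0.0965], [0.5307, -0.0057], [0.5518, -0.1037]]
tiers 9 jar 0
[ 4.99709527e-01 -4.81543478e-04  2.40015605e-01] 41.35
```

View pics/scene_end.png

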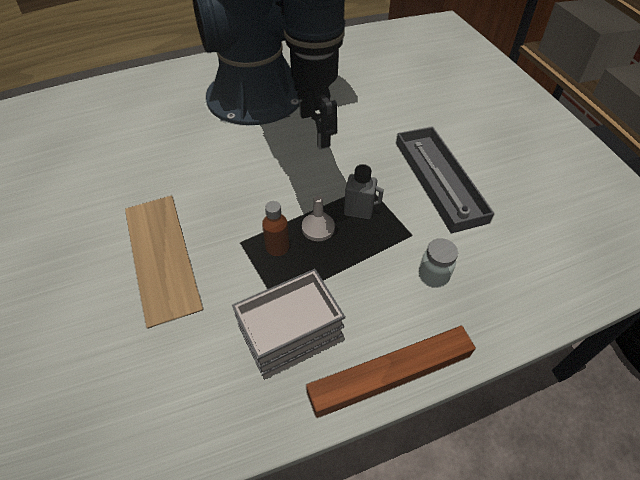

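The wiper lies in the tray. The funnel and bottle are within about 2 mm of their start spots and the jug within about 3 mm. All three stand upright, and the tiers and jar have not moved.

```bash
python3 -c "
from station import bot
print(bot.job_done())"
```

```text
the job is handed in; nothing more can be done
None
```

I handed the job in at about 41 s: the wiper arm lies flat in the tray, the jug, funnel and bottle are back upright within about 3 mm of their start spots, and the tiers and jar look unmoved in the camera images.

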